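# Release a can from the drinks dispenser

## Task

Let the green can out of the drinks dispenser: with the fingertips press the black paddle of the green can's lane all the way down, so that its gate lifts and the can rolls out, and keep the paddle down until the can lies still in the pick-up tray; then let go so that the gate closes. Touch neither can, leave the other lane's paddle and the orange can alone, and do not move anything standing around.

Things in the scene. Friction and masses are not known exactly. Their poses are not given: they have to be found in the camera images.
- rack: sheet-metal drinks-can dispenser, fixed, 320 x 320 mm. Origin: on the counter, mid-width; x axis level, down the lanes to the pick-up tray, away from the robot; z up. Two lanes centred at y = +79 mm (a) and -79 mm (b), sloping down to +x, a can in each behind a blue gate at x = 50 mm. Walls 88 mm high, lever bearings 138 mm; robot-side wall at x = -112 mm, the paddles overhang it, free below
- tray (a point): middle of the floor of the black pick-up tray, common to both lanes, from x = 100 to 202 mm of the dispenser, with a 56 mm stop wall at its end
- lever_a (a joint): rocking lever over lane a: pivot at x = -40 mm of the dispenser, 125 mm up; black paddle on the robot's side, blue gate hanging from the far end. 0 rad: gate down; grows as the paddle is pressed, 0.46 rad: fully down on its stop. The can gets free at about 0.35 rad. A spring shuts the gate when let go; pressing takes under 2 N until the can is free, then 4 to 5 N up to the stop
- lever_b (a joint): the same lever over lane b (y = -79 mm of the dispenser)
- paddle_a (a point): middle of the top face of lever a's black paddle, 44 mm (x) by 46 mm (y), 8 mm thick, 115 mm from the pivot, about 149 mm above the counter at rest; it sinks about 50 mm, nearly straight down, until the lever is fully down. The point moves with the paddle
- paddle_b (a point): the same point on lever b's paddle
- can_green_center (a point): centre of the green can, 53 mm across and 135 mm long, about 0.27 kg, lying across its lane; in lane a or lane b. Lying in the tray, its centre is about 173 mm from the dispenser's origin along x
- can_orange_center (a point): centre of the orange can, same size, lying in the other lane
- sauce_bottle: amber sauce bottle with red cap, 56 mm across, 170 mm tall; origin at the centre of its underside
- meal_box: black lidded meal box, 136 x 106 x 51 mm; origin at the centre of its underside
- shaker: small glass shaker, 32 mm across, 65 mm tall, on the robot's side of the dispenser between the two paddles; origin at the centre of its underside
- spare_can: red drinks can standing upright, 53 mm across, 135 mm tall; origin at the centre of its underside
- steel_cup: steel cup, 80 mm across, 80 mm tall; origin at the centre of its underside
- bowl: white bowl, 140 mm across, 55 mm tall; origin at the centre of its underside
- can_green: the green can itself; origin at its centre, its axis along its own y, so its x and z axes turn as it rolls
- can_orange: the orange can itself, likewise
Things that resemble listed ones, but are neither listed nor needed, are in the scene too. What is meant by the can_orange is not blue, and is the smaller of those in its own colour.

How it is judged:
On the way, in this order (a step that is already met when the one before it is completed fails the run):
1. the paddle of the green can's lane is being pressed, the can still behind its gate (((y of can_green_center in the frame of rack above 0 m and value of joint lever_a above 0.06 rad and x of can_green_center in the frame of rack below 0.05 m) or (y of can_green_center in the frame of rack below 0 m and value of joint lever_b above 0.06 rad and x of can_green_center in the frame of rack below 0.05 m))), for 0.02 s.
2. the green can lies still in the pick-up tray while the paddle of its lane is held all the way down (over 0.38 rad) (x of can_green_center in the frame of rack between 0.13 and 0.2 m and z of can_green_center in the frame of rack below 0.06 m and linear speed of can_green below 0.03 m/s and ((y of can_green_center in the frame of rack above 0 m and value of joint lever_a above 0.38 rad) or (y of can_green_center in the frame of rack below 0 m and value of joint lever_b above 0.38 rad))), for 0.3 s.
At the end, for the whole second after the job is handed in: The green can lies still in the pick-up tray (centre 130 to 200 mm along the dispenser's x axis, under 60 mm high), both gates are closed (levers under 0.05 rad), and the orange can still lies behind its gate (x of can_green_center in the frame of rack between 0.13 and 0.2 m and z of can_green_center in the frame of rack below 0.06 m and linear speed of each of can_green, can_orange below 0.03 m/s and value of joint each of lever_a, lever_b below 0.05 rad and x of can_orange_center in the frame of rack between -0.02 and 0.04 m and z of can_orange_center in the frame of rack below 0.09 m); the robot touches nothing.
It fails at once if the other lane's paddle is pressed (over 0.1 rad) ((y of can_green_center in the frame of rack above 0 m and value of joint lever_b above 0.1 rad) or (y of can_green_center in the frame of rack below 0 m and value of joint lever_a above 0.1 rad)).
It fails at once if the robot touches a can (over 0.5 N) (contact force between any of can_green, can_orange and the fingers above 0.5 N or contact force between any of can_green, can_orange and the arm above 0.5 N).
It fails at once if a can is lifted (centre over 110 mm) (height (world z) of any of can_green_center, can_orange_center above 0.11 m).
It fails at once if something standing around is moved by more than 15 mm (distance of any of sauce_bottle, meal_box, shaker, spare_can, steel_cup, bowl from where it was at the start of the episode above 0.015 m).
It fails at once if something standing around is tipped over (angle between any of sauce_bottle, meal_box, shaker, spare_can, steel_cup, bowl's own z axis and vertical above 0.4 rad).
It also fails if it takes over 32 s, if anything falls off the work surface, if the arm or the gripper's body presses on something with over 40 N, if the wrist force passes 120 N, or if a joint passes its speed limit or range.

## Robot

A 6-joint arm with a two-finger parallel gripper is mounted at the origin on the work surface. World frame = base frame: x ahead of the robot, y to its left, z up, the work surface at z = 0. Lengths are in m, angles in rad, forces in N, time in s.
With the tool pointing down it reaches from about 0.425 to 0.95 m from the base axis. Payload 14.7 kg.
Tool frame: the origin (TCP) lies at the very end of the fingers, on their centre line; the grasp point (between the pads) lies 19 mm behind it; z points along the fingers, y is the line along which they close (so a half turn about z gives the same grasp; the last joint's range is limited). The gripper opens to 85 mm and grips with 20 to 120 N. Pads are 22 mm wide; open, the fingers measure 114 mm over their backs; the gripper's body (76 mm by 85 mm) begins 54 mm behind the grasp point. The pads swing forward as they close: fully open they stand 13 mm farther back than shut.
Start: joints at [-1.227, 0.48, 1.596, -0, 1.065, -0.047], TCP at [0.248, -0.601, 0.231] pointing down, gripper open.
Joint ranges: [-2.75, 2.75], [-0.82, 2.05], [0.23, 2.67], [-1.56, 4.7], [0.09, 2.69], [-2.92, 2.92]. Speed limits (rad/s): [1.89, 1.89, 2.39, 3.01, 3.01, 3.01].

## Interface

Orientations are given as a rotation vector (axis times angle).
In Python, from workcell import manip gives the robot as it stands.
- The arm moves only by the tool send_rows, never from a script. Its argument "motion" is a list of rows, each a list of 3 entries, a list of its own where there are three numbers: the shift along the tool's x, y, z in cm, then the turn, a rotation vector about the tool's x, y, z in degrees, then the gripper command: -1 is shut, 1 is fully open, values between are in proportion. In form: [[[x, y, z], [wx, wy, wz], hand], ...]. A call has 1 to 20 rows; each row is the pose to reach, as a shift and turn from the pose commanded when the call began, along the tool's axes at that moment; what a row does not reach only later rows make up. A row lasts 1/8 s, in which the tool goes at most 62.5 mm and 10.7 degrees, less where a joint would pass 70% of its speed; a pose out of reach is approached as far as the arm can. A call with a gripper value outside its range is refused whole. The fingers move at their own pace and stop on an object; "squeeze" is the grip in N (left out, the last holds). Time passes only in rows, so rows that repeat a pose let the fingers close. It gives the time, the measured TCP pose, the force, the opening and the grip force at its end, in the units of the state.
- manip.get_state(): the state, without advancing time (a new reading comes with each control period).
- manip.camera(name): name is "scene" or "top" or "wrist"; returns a dict with "frame" (400x640x3 uint8, blue, green, red), "camera_matrix" (3x3 intrinsics, pixels), "rvec" (rotation vector, rad) and "tvec" (3), from world to camera coordinates, as OpenCV has them. Camera axes: x right, y down, z forward; pixel columns grow to the right and rows downward; lengths in m; the calibration is good to about 2 mm. The wrist camera is an equidistant fisheye: a pixel r from the principal point sees the ray r / f radians off the axis. A picture is of the moment at which its call begins. There is no depth.
- manip.finish_job(): hands the job in; it is judged then, once.
Trained networks look in a picture, given as the dict that the camera call returned (one of the last four; its "shot" number tells which), for a name from the list of things; names that differ only in an ending like _2 or _b are one class to them, and where a whole thing is asked for, a point or a joint stands for the part that bears it (a point fixed in the world has none). Each returns a list of dicts, best first, with "conf" (0 to 1); they miss things now and then, are a little off and sometimes report something else, mostly with a low value. They report only what shows in the picture. A call takes as long as a camera call. They do not tell look-alikes from the thing itself.
- manip.cut_out(query, picture): "region" (400x640 bool, what is visible of it) and "point" ([row, column] in pixels, amid what is visible of it).
- manip.pinpoint(query, picture): "point" ([row, column] in pixels: a listed point, or the origin of a listed thing).
The state is a dict: "time_s": time; "joints": joint angles; "qvel": joint speeds; "tau": joint torques, N m; "ee_pos": TCP position; "ee_rot": TCP orientation; "wrist_force": force on the tool from outside, world axes, zero at the start; "moment": the same for the moment, N m; "opening": finger opening in m; "finger_force": force on a finger pad.
Only numpy, scipy, OpenCV 4.12 (cv2) and the standard library are available. Lean on these libraries where they do the work, as an engineer would, in place of code of your own. Each camera call takes 0.05 s, during which the arm holds its last target. There are 200 camera calls.

## Working session

There is one attempt and no reset: what is moved stays moved. The work goes in short steps, Python scripts to look and compute and a tool call to move; the robot and the scene stay as the last step left them, time stands still between calls to the robot, and variables do not carry over. Pictures are saved under pics/ and viewed, at most 10 in all, crops included, and the job is handed in when it is done.

Besides the shell and the picture viewer there is one more tool, called after "Emit:" as name([rows], argument=value, ...), one row to a line, values as JSON. send_rows: Moves the arm, as the interface text tells. Its arguments: {"type":"object","properties":{"motion":{"type":"array","items":{"type":"array"}},"squeeze":{"type":"number"}},"required":["motion"]}

```bash
mkdir -p pics
cat > h.py <<'E'
import numpy as np, cv2
from workcell import manip
def ray(pic,rc):
    K=np.array(pic["camera_matrix"]);R=cv2.Rodrigues(np.array(pic["rvec"],float))[0];t=np.array(pic["tvec"],float).ravel()
    d=np.linalg.inv(K)@np.array([rc[1],rc[0],1.])
    return -R.T@t, R.T@(d/np.linalg.norm(d))
def atz(pic,rc,z):
    c,d=ray(pic,rc); return c+d*(z-c[2])/d[2]
def proj(pic,p):
    return cv2.projectPoints(np.array(p,float).reshape(-1,1,3),np.array(pic["rvec"],float),np.array(pic["tvec"],float),np.array(pic["camera_matrix"]),None)[0].reshape(-1,2)
def tri(a,b):
    (c,d),(e,f)=a,b
    s=np.linalg.lstsq(np.c_[d,-f],e-c,rcond=None)[0]
    p,q=c+s[0]*d,e+s[1]*f
    return (p+q)/2,np.linalg.norm(p-q)
E
python3 - <<'E'
from h import *
P={n:manip.camera(n) for n in("scene","top")}
for n,p in P.items():
    cv2.imwrite(f"pics/{n}0.png",p["frame"])
    print(n,"cam",ray(p,(0,0))[0].round(3))
    for q in("paddle_a","paddle_b","can_green_center","can_orange_center","rack","tray","shaker","sauce_bottle","steel_cup","spare_can","bowl","meal_box"):
        print(n,q,[(np.round(r["point"]).tolist(),round(r["conf"],2)) for r in manip.pinpoint(q,p)[:4]])
E
```

```text
scene cam [1.598 0.876 1.079]
scene paddle_a [([164.0, 319.0], 0.9), ([181.0, 356.0], 0.65)]
scene paddle_b [([164.0, 319.0], 0.9), ([181.0, 356.0], 0.65)]
scene can_green_center []
scene can_orange_center [([302.0, 403.0], 0.81), ([214.0, 286.0], 0.8), ([253.0, 279.0], 0.29)]
scene rack [([231.0, 309.0], 0.75), ([251.0, 371.0], 0.17)]
scene tray [([252.0, 279.0], 0.57)]
scene shaker [([199.0, 349.0], 0.53)]
scene sauce_bottle [([256.0, 374.0], 0.98), ([211.0, 286.0], 0.43)]
scene steel_cup [([157.0, 228.0], 0.61)]
scene spare_can [([268.0, 359.0], 0.9)]
scene bowl [([280.0, 495.0], 0.57)]
scene meal_box [([201.0, 251.0], 0.57)]
top cam [0.29  0.02  1.828]
top paddle_a [([238.0, 299.0], 0.92), ([232.0, 337.0], 0.75), ([194.0, 298.0], 0.23)]
top paddle_b [([238.0, 299.0], 0.92), ([232.0, 337.0], 0.75), ([194.0, 298.0], 0.23)]
top can_green_center [([196.0, 293.0], 0.79)]
top can_orange_center [([192.0, 332.0], 0.93), ([243.0, 388.0], 0.79), ([185.0, 219.0], 0.59), ([168.0, 316.0], 0.33)]
top rack [([203.0, 314.0], 0.55)]
top tray [([171.0, 318.0], 0.62), ([213.0, 266.0], 0.36)]
top shaker [([258.0, 323.0], 0.61)]
top sauce_bottle [([214.0, 266.0], 0.6), ([196.0, 376.0], 0.2)]
top steel_cup [([228.0, 447.0], 0.7), ([203.0, 314.0], 0.57)]
top spare_can [([198.0, 266.0], 0.66)]
top bowl [([251.0, 187.0], 0.93)]
top meal_box [([198.0, 377.0], 0.67)]
```

```bash
python3 -c "
import cv2,numpy as np
cv2.imwrite('pics/both.png',cv2.resize(np.vstack([cv2.imread('pics/scene0.png'),cv2.imread('pics/top0.png')]),(480,600)))"
```

```text
(no output)
```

View pics/scene0.png

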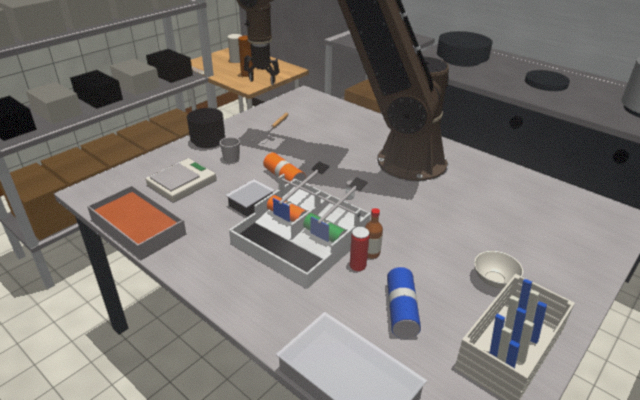

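View pics/top0.png

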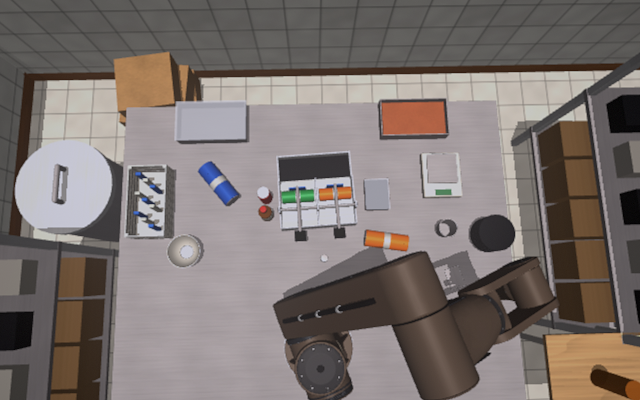

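The top view shows two lanes. The green can is on the left (row 196, col 293), so it is in lane a with its paddle at (238,299). The orange can is at (192,332), with its paddle at (232,337). 

- **Orange look-alikes:** the larger orange cylinder outside the rack at (240,387) and the orange tray at (118,412).
- **Paddle candidates:** (238,299) and (232,337). I choose (238,299).

I'll check this in a crop and compute positions.

Run:
```python
from h import *
t=manip.camera("top"); s=manip.camera("scene")
pt={};ps={}
T=[r["point"] for r in manip.pinpoint("paddle_a",t)[:2]];S=[r["point"] for r in manip.pinpoint("paddle_a",s)[:2]]
T.sort(key=lambda p:p[1]); S.sort(key=lambda p:-p[1])
for n,a,b in zip("ab",T,S):
    print(n,"top@.149",atz(t,a,.149).round(4),"scene@.149",atz(s,b,.149).round(4),"tri",[np.round(v,4) for v in tri(ray(t,a),ray(s,b))])
for q,z,w in(("shaker",0,t),("sauce_bottle",0,s),("spare_can",0,s),("can_green_center",.075,t),("can_orange_center",.075,t),("rack",0,t),("tray",.02,t)):
    r=manip.pinpoint(q,w); print(q,r and atz(w,r[0]["point"],z).round(3))
for r in manip.cut_out("paddle_a",t)[:3]:
    ys,xs=np.where(r["region"]);print(r["conf"],r["point"],ys.min(),ys.max(),xs.min(),xs.max())
c=t["frame"][140:270,240:410]; cv2.imwrite("pics/crop.png",cv2.resize(c,None,fx=4,fy=4,interpolation=cv2.INTER_CUBIC))
print(manip.get_state())
```

```text
a top@.149 [0.4497 0.0667 0.149 ] scene@.149 [0.4484 0.0501 0.149 ] tri [array([0.4528, 0.0612, 0.1553]), np.float64(0.0129)]
b top@.149 [ 0.4496 -0.0872  0.149 ] scene@.149 [ 0.4591 -0.1099  0.149 ] tri [array([ 0.4566, -0.0965,  0.1515]), np.float64(0.0237)]
shaker []
sauce_bottle [0.56  0.212 0.   ]
spare_can [0.654 0.225 0.   ]
can_green_center [0.619 0.08  0.075]
can_orange_center [0.691 0.402 0.075]
rack [ 0.614 -0.015  0.   ]
tray [ 0.758 -0.011  0.02 ]
0.63 [222.5, 338.8] 184 237 320 344
0.61 [194.3, 379.1] 178 209 363 388
0.56 [216.9, 297.5] 186 241 288 314
{'time_s': 1.9, 'joints': array([-1.22658953e+00,  4.80206788e-01,  1.59629894e+00,  2.13682920e-05,
        1.06510626e+00, -4.65625687e-02]), 'qvel': array([ 0.00073702,  0.00086149, -0.00022098,  0.00033306,  0.00130503,
       -0.00087092]), 'tau': array([-1.32581637e-03, -9.50477815e+01, -4.30638528e+01, -6.22354810e-05,
        1.23306985e-03, -3.76835928e-06]), 'ee_pos': array([ 0.24763061, -0.60097326,  0.23129254]), 'ee_rot': array([-3.08179944e+00, -6.09900893e-01, -2.45366026e-05]), 'wrist_force': array([ 0.07777475, -0.71632622, -0.06486256]), 'moment': array([-0.01257541,  0.03080053,  0.03961679]), 'finger_force': 0.0, 'opening': 0.08555051800867916}
```

View pics/crop.png

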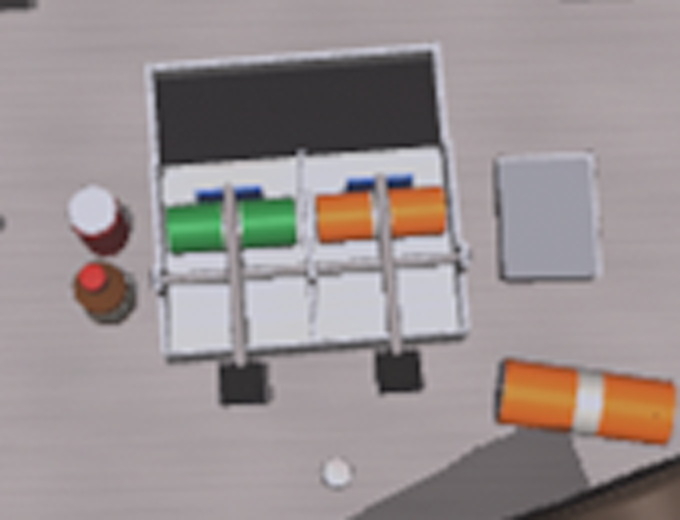

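The crop confirms it. The green can is in the left lane (a) at crop (230,224), and its paddle is centred at about crop (244,383), full-image (235.8, 301). The other paddle is at crop (399,371), the shaker at crop (337,472), and the bottle and red can are clear to the left. I'll work out the paddle's centre by its dark pixels.

Run:
```python
from h import *
from scipy.spatial.transform import Rotation as R
t=manip.camera("top"); g=t["frame"].max(2).astype(int)
C=[]
for x0,x1,y0,y1 in((291,311,228,244),(331,349,224,241)):
    m=g[y0:y1,x0:x1]<75; m=cv2.morphologyEx(m.astype(np.uint8),cv2.MORPH_OPEN,np.ones((4,4)))>0
    ys,xs=np.where(m); c=((ys.min()+ys.max())/2+y0,(xs.min()+xs.max())/2+x0);print(c,np.ptp(ys)+1,np.ptp(xs)+1)
    C.append(atz(t,c,.149)); print(C[-1].round(4))
d=C[0]-C[1];print(np.linalg.norm(d),"yaw",np.degrees(np.arctan2(-d[0],d[1])))
print("shaker",atz(t,(258,324.3),.065).round(3))
st=manip.get_state();Q=R.from_rotvec(st["ee_rot"]);print(Q.as_matrix().round(3), st["ee_pos"])
for z in(.30,.2):
    print("tool shift cm",(Q.inv().apply(np.array([C[0][0],C[0][1],z])-st["ee_pos"])*100).round(1))
```

```text
(np.float64(236.5), np.float64(301.0)) 10 11
[0.4488 0.0599 0.149 ]
(np.float64(233.5), np.float64(340.0)) 10 11
[ 0.457  -0.0962  0.149 ]
0.15637803636998415 yaw 3.0276193051107603
shaker [ 0.365 -0.033  0.065]
[[ 0.925  0.381  0.   ]
 [ 0.381 -0.925 -0.   ]
 [ 0.     0.    -1.   ]] [ 0.24763013 -0.60098912  0.23131807]
tool shift cm [ 43.8 -53.4  -6.9]
tool shift cm [ 43.8 -53.4   3.1]
```

Emit:
send_rows([
  [[3,-1.5,-1],[0,0,0],-1],
  [[8,-4.5,-3],[0,0,0],-1],
  [[13,-7.5,-5],[0,0,0],-1],
  [[18,-10.5,-5],[0,0,3],-1],
  [[23,-13.5,-5],[0,0,6],-1],
  [[28,-17,-5],[0,0,9],-1],
  [[30.5,-21,-5],[0,0,12],-1],
  [[32,-25,-5],[0,0,15],-1],
  [[34,-29.5,-5],[0,0,17],-1],
  [[35.7,-34,-5],[0,0,19],-1],
  [[37.4,-38,-5],[0,0,19],-1],
  [[39,-42,-5],[0,0,19],-1],
  [[40.6,-46,-5],[0,0,19],-1],
  [[42.2,-50,-5],[0,0,19],-1],
  [[43.3,-52.5,-5],[0,0,19],-1],
  [[43.8,-53.4,-5],[0,0,19],-1],
  [[43.8,-53.4,-5],[0,0,19],-1],
  [[43.8,-53.4,-5],[0,0,19],-1],
])

```text
time_s: 4.2
ee_pos: [0.4492, 0.0588, 0.2813]
ee_rot: [3.14, 0.092, -0.0]
wrist_force: [0.1, -0.1, -0.0]
opening: 0.0005
finger_force: 0.0
```

Run:
```python
from h import *
from scipy.spatial.transform import Rotation as R
w=manip.camera("wrist"); s=manip.camera("scene"); st=manip.get_state()
print(st["time_s"],st["ee_pos"],R.from_rotvec(st["ee_rot"]).as_matrix().round(3).tolist(),st["wrist_force"],st["opening"])
cv2.imwrite("pics/w1.png",w["frame"])
K=np.array(w["camera_matrix"]);Rw=cv2.Rodrigues(np.array(w["rvec"],float))[0];tw=np.array(w["tvec"],float).ravel()
for r in manip.pinpoint("paddle_a",w)[:3]:
    v=np.array([(r["point"][1]-K[0,2])/K[0,0],(r["point"][0]-K[1,2])/K[1,1]]);th=np.linalg.norm(v)
    d=Rw.T@np.r_[np.sin(th)*v/th,np.cos(th)];c=-Rw.T@tw
    print(r, (c+d*(.149-c[2])/d[2]).round(4))
```

```text
4.3 [0.44922146 0.05875913 0.28128632] [[0.998, 0.058, -0.0], [0.058, -0.998, -0.0], [-0.0, 0.0, -1.0]] [-0.11873895  0.022573   -0.06023859] -6.227215839424743e-05
{'point': [180.3, 473.4], 'conf': 0.87} [ 0.4655 -0.0934  0.149 ]
{'point': [181.5, 310.2], 'conf': 0.72} [0.4536 0.0677 0.149 ]
```

View pics/w1.png

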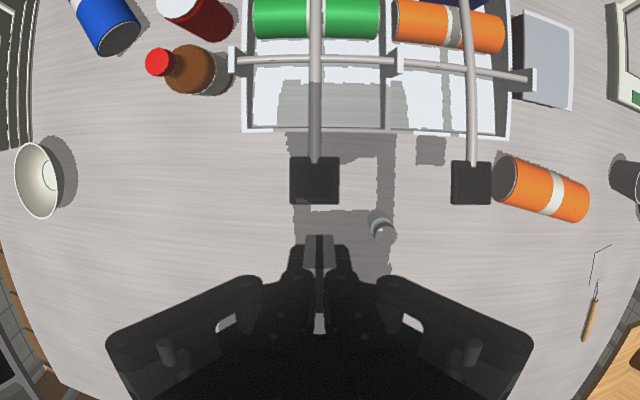

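The wrist view shows paddle a at about (180,315), slightly ahead of and left of the tool. The shaker at (225,381) is well below and clear. I'll shift about 4 mm and descend.

Emit:
send_rows([
  [[0.4,-0.4,3],[0,0,0],-1],
  [[0.4,-0.4,6],[0,0,0],-1],
  [[0.4,-0.4,9],[0,0,0],-1],
  [[0.4,-0.4,11.5],[0,0,0],-1],
  [[0.4,-0.4,12.8],[0,0,0],-1],
  [[0.4,-0.4,13.5],[0,0,0],-1],
  [[0.4,-0.4,14.2],[0,0,0],-1],
  [[0.4,-0.4,14.9],[0,0,0],-1],
  [[0.4,-0.4,15.6],[0,0,0],-1],
  [[0.4,-0.4,16.3],[0,0,0],-1],
  [[0.4,-0.4,17],[0,0,0],-1],
  [[0.4,-0.4,17.6],[0,0,0],-1],
  [[0.4,-0.4,17.8],[0,0,0],-1],
  [[0.4,-0.4,17.8],[0,0,0],-1],
])

```text
time_s: 6.1
ee_pos: [0.453, 0.0639, 0.1033]
ee_rot: [-3.14, -0.093, -0.0]
wrist_force: [1.6, -0.1, 4.7]
opening: -0.0001
finger_force: 2.0
```

Force is 4.7 N, so the can should be free. I'll go a little deeper to the stop and wait.

Emit:
send_rows([
  [[0,0,0.2],[0,0,0],-1],
  [[0,0,0.3],[0,0,0],-1],
  [[0,0,0.3],[0,0,0],-1],
  [[0,0,0.3],[0,0,0],-1],
  [[0,0,0.3],[0,0,0],-1],
  [[0,0,0.3],[0,0,0],-1],
  [[0,0,0.3],[0,0,0],-1],
  [[0,0,0.3],[0,0,0],-1],
])

```text
time_s: 7.1
ee_pos: [0.453, 0.0638, 0.1003]
ee_rot: [-3.14, -0.093, -0.0]
wrist_force: [2.0, 0.2, 4.0]
opening: 0.0001
finger_force: 2.2
```

Run:
```python
from h import *
t=manip.camera("top");s=manip.camera("scene");st=manip.get_state();print(st["time_s"],st["ee_pos"],st["wrist_force"])
for p in(t,s):
  for r in manip.pinpoint("can_green_center",p)[:2]: print(r,atz(p,r["point"],.035).round(3))
f=lambda p,a,b,c,d:cv2.resize(p["frame"][a:b,c:d],(400,400),interpolation=cv2.INTER_CUBIC)
cv2.imwrite("pics/m1.png",np.hstack([f(t,140,270,240,370),f(s,150,290,220,360)]))
```

```text
7.2 [0.45295334 0.0638179  0.10030168] [2.63385534 1.19649927 4.65788872]
{'point': [160.1, 293.1], 'conf': 0.77} [0.797 0.091 0.035]
{'point': [257.8, 291.5], 'conf': 0.96} [0.775 0.066 0.035]
{'point': [261.0, 293.9], 'conf': 0.6} [0.781 0.081 0.035]
```

View pics/m1.png

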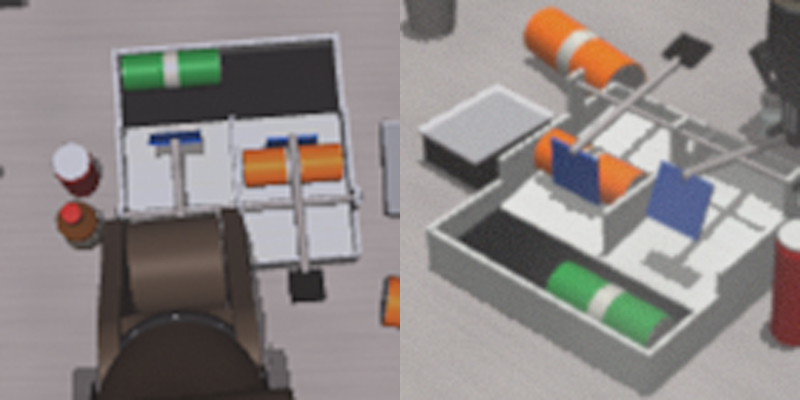

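The green can lies in the tray against the stop wall (left panel (170,68), right panel (605,303)), with the gate up and the orange can still in place. I'll press a little more and hold so the settled condition is surely met.

Emit:
send_rows([
  [[0,0,0.2],[0,0,0],-1],
  [[0,0,0.2],[0,0,0],-1],
  [[0,0,0.3],[0,0,0],-1],
  [[0,0,0.3],[0,0,0],-1],
  [[0,0,0.3],[0,0,0],-1],
  [[0,0,0.3],[0,0,0],-1],
  [[0,0,0.3],[0,0,0],-1],
  [[0,0,0.3],[0,0,0],-1],
  [[0,0,0.3],[0,0,0],-1],
  [[0,0,0.3],[0,0,0],-1],
  [[0,0,0.3],[0,0,0],-1],
  [[0,0,0.3],[0,0,0],-1],
])

```text
time_s: 8.8
ee_pos: [0.4529, 0.0638, 0.0973]
ee_rot: [3.14, 0.093, -0.0]
wrist_force: [2.1, 0.1, 5.7]
opening: -0.0
finger_force: 2.2
```

Emit:
send_rows([
  [[0,0,0.2],[0,0,0],-1],
  [[0,0,0.2],[0,0,0],-1],
  [[0,0,0.3],[0,0,0],-1],
  [[0,0,0.3],[0,0,0],-1],
  [[0,0,0.3],[0,0,0],-1],
  [[0,0,0.3],[0,0,0],-1],
  [[0,0,0.3],[0,0,0],-1],
])

```text
time_s: 9.68
ee_pos: [0.4534, 0.0639, 0.0952]
ee_rot: [-3.14, -0.093, -0.002]
wrist_force: [-2.4, -0.3, 28.2]
opening: -0.0001
finger_force: 14.3
```

The stop is reached: force rose to 28 N and the paddle was fully down. Now I'll release straight up.

Emit:
send_rows([
  [[0,0,-0.3],[0,0,0],-1],
  [[0,0,-0.3],[0,0,0],-1],
  [[0,0,-0.3],[0,0,0],-1],
  [[0,0,-1.2],[0,0,0],-1],
  [[0,0,-2.2],[0,0,0],-1],
  [[0,0,-3.2],[0,0,0],-1],
  [[0,0,-4.2],[0,0,0],-1],
  [[0,0,-5.2],[0,0,0],-1],
  [[0,0,-6.2],[0,0,0],-1],
  [[0,0,-8],[0,0,0],-1],
  [[0,0,-11],[0,0,0],-1],
  [[0,0,-14],[0,0,0],-1],
  [[0,0,-16],[0,0,0],-1],
  [[0,0,-16],[0,0,0],-1],
  [[0,0,-16],[0,0,0],-1],
  [[0,0,-16],[0,0,0],-1],
])

```text
time_s: 11.68
ee_pos: [0.4524, 0.0638, 0.2535]
ee_rot: [3.14, 0.093, -0.003]
wrist_force: [-0.2, 0.4, 1.1]
opening: 0.0
finger_force: 0.0
```

Run:
```python
from h import *
t=manip.camera("wrist");s=manip.camera("scene");st=manip.get_state();print(st["time_s"],st["ee_pos"],st["wrist_force"])
print(manip.pinpoint("can_green_center",s)[:1])
cv2.imwrite("pics/m2.png",np.hstack([cv2.resize(t["frame"][0:240,200:440],(400,400)),cv2.resize(s["frame"][150:290,220:360],(400,400),interpolation=cv2.INTER_CUBIC)]))
```

```text
11.775 [0.4525511  0.06380583 0.25363219] [ 1.07629822 -0.46112681  0.36738006]
[{'point': [257.4, 290.8], 'conf': 0.6}]
```

View pics/m2.png

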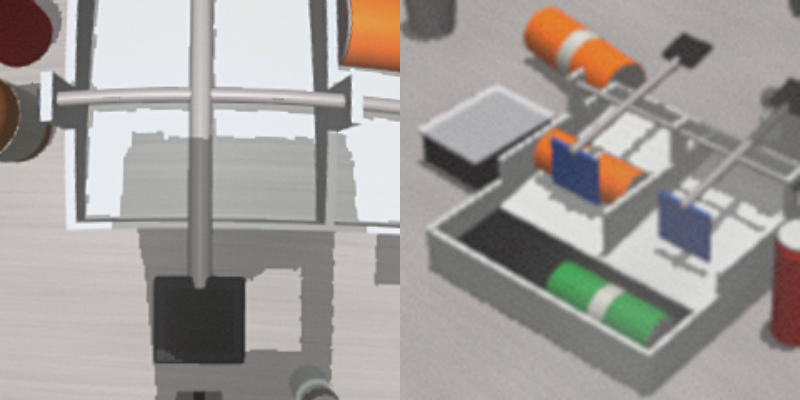

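The gate is down again, with lever a parallel to lever b at rest. The green can lies in the tray, the orange can is behind its gate, and the arm is clear.

```bash
python3 -c "
from workcell import manip
print(manip.finish_job())"
```

```text
the job is handed in; nothing more can be done
None
```

I pressed lane a's paddle to its stop: the green can rolled out and lies still in the pick-up tray, both gates look closed, the orange can is still behind its gate, and the job is handed in (no verdict was returned).

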